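# Stand the yellow vial tray up on its base's ledges

### The arm

A 6-joint arm with a two-finger parallel gripper is mounted at the origin on the work surface. World frame = base frame: x ahead of the robot, y to its left, z up, the work surface at z = 0. Lengths are in m, angles in rad, forces in N, time in s.
With the tool pointing down it reaches from about 0.3 to 0.775 m from the base axis. Payload 14.6 kg.
Tool frame: the origin (TCP) lies at the very end of the fingers, on their centre line; the grasp point (between the pads) lies 19 mm behind it; x points along the fingers, y is the direction in which the jaws open and shut, and the axes are right-handed (so a half turn about x gives the same grasp; the last joint's range is limited). The gripper opens to 94 mm and grips with 3 to 60 N. Pads are 16 mm wide; open, the fingers measure 119 mm over their backs; the gripper's body (75 mm by 177 mm) begins 78 mm behind the grasp point.
Start: joints at [1.189, 0.3, 1.521, -0, 1.321, -0.067], TCP at [0.17, 0.523, 0.205] pointing down, gripper open.
Joint ranges: [-3.03, 3.03], [-0.79, 2.21], [0.23, 2.52], [-1.04, 4.18], [0, 3.07], [-2.55, 2.55]. Speed limits (rad/s): [2.22, 2.22, 2.57, 3.14, 3.14, 3.14].

### API

Orientations are given as [roll, pitch, yaw] about the fixed x, y, z axes, in that order (R = Rz(yaw) Ry(pitch) Rx(roll)).
In Python, from station import ctrl, viewer, hand_in gives the robot as it stands. The module is installed in compiled form; this text tells all that it offers.
- The arm moves only by the tool play_rows, never from a script. Its argument "deltas" is a list that holds one entry, the list of rows, each a list of 7 numbers: the shift along the tool's x, y, z in mm, then the turn, a rotation vector about the tool's x, y, z in rad, then the finger opening in mm, from 0 to 94. In form: [[[dx, dy, dz, ax, ay, az, gripper], ...]]. A call has 1 to 10 rows; each row shifts and turns the commanded pose from where the row before left it, along the tool's axes as they then stand; what a row does not reach is not made up. A row lasts 1/10 s, in which the tool goes at most 50 mm and 8.59 degrees, less where a joint would pass 70% of its speed; a pose out of reach is approached as far as the arm can. A call with a gripper value outside its range is refused whole. The fingers move at their own pace and stop on an object; "grip_force" is the grip in N (left out, the last holds). Time passes only in rows, so rows that do not move let the fingers close. It gives the time, the measured TCP pose, the force and the opening at its end, in the units of the state.
- ctrl.get_obs(): the state, without advancing time (a new reading comes with each control period).
- viewer.camera(name): name is "side" or "top" or "wrist"; returns a dict with "img" (384x512x3 uint8, red, green, blue), "fx", "fy", "cx", "cy" (pixels), "distortion" ([k1, k2, p1, p2, k3] as OpenCV has them; the pictures are not rectified), "rvec" (rotation vector, rad) and "tvec" (3), from world to camera coordinates, as OpenCV has them. Camera axes: x right, y down, z forward; pixel columns grow to the right and rows downward; lengths in m; the calibration is good to about 2 mm. A picture is of the moment at which its call begins. There is no depth.
- hand_in(): hands the job in, once; it reports no verdict.
The state is a dict: "time_s": time; "qpos": joint angles; "joint_vel": joint speeds; "tau": joint torques, N m; "ee_pos": TCP position; "eef_rot": TCP orientation; "force": force on the tool from outside, world axes, zero at the start; "moment": the same for the moment, N m; "grip_width": finger opening in m.
Only numpy, scipy, OpenCV 4.12 (cv2) and the standard library are available. Lean on these libraries where they do the work, as an engineer would, in place of code of your own. Each camera call takes 0.05 s, during which the arm holds its last target.

### The job

The yellow vial tray has been put down nested inside its metal base. Lift it straight up out of the base by its square grip, turn it half a turn, and lower it back over the same base so that its four lugs rest on the base's ledges with room left beneath it; let go only once it rests there. Leave the base where it stands and do not disturb the blue tray.

Things in the scene. Friction and masses are not known exactly. Their poses are not given: they have to be found in the camera images.
- yellow_tray: Yellow loose tray, 0.15-0.31 kg. In mm: box 124x72, walls 45 high. Origin: centre of underside; x to its black-striped end, z up. Grip: mid-tray 28x28 square along x and y, z 50-92; nothing else above z 48. 4 lugs out to y=+-56, each 12 wide, at x=+48 and -16, undersides z 20. Starts nested on base floor, black ends together, its origin 5 above base's. Half-turned on the ledges: 35 above.
- yellow_base: Yellow tray's metal base, loose, 0.8 kg, any yaw. In mm: open box 160x132, 55 high; inside 152x124. Origin: centre of underside; x to the end with black plate, z up. Inside each long side, ribs (|y| 46-62) up to the rim: their tops are the ledges. Between ribs, 2 channels 24 wide at x=+48 and -16 take the lugs when nested; half-turned, the lugs stand on the ledges.
- yellow_tray_tab (a point): Point on the black-striped end of the yellow tray's rim, 60 mm from the tray's origin along its x and 45 mm above its underside.
- blue_tray: Blue tray, same shape and size, loose, nested in another metal base of its own, like the yellow tray's; origin and axes as for the yellow tray. To be left alone.

How it is judged:
By the outcome, as a careful person would: the job done as asked, in the order asked, and still so for the second after the job is handed in, with the robot touching nothing.
It also fails if it takes over 38 s, if anything falls off the work surface, if the arm or the gripper's body presses on something with over 40 N, if the wrist force passes 120 N, or if a joint passes its speed limit or range.

## Working session

There is one attempt and no reset: what is moved stays moved. The work goes in short steps, Python scripts to look and compute and a tool call to move; the robot and the scene stay as the last step left them, time stands still between calls to the robot, and variables do not carry over. Pictures are saved under pics/ and viewed, and the job is handed in when it is done.

Besides the shell and the picture viewer there is one more tool, called as name(argument=value, ...), one argument or row to a line, values as JSON. play_rows: Moves the arm, as the interface text tells. Its arguments: {"type":"object","properties":{"deltas":{"type":"array","items":{"type":"array","items":{"type":"array","items":{"type":"number"}}}},"grip_force":{"type":"number"}},"required":["deltas"]}

```bash
mkdir -p pics; python3 - <<'E'
from station import ctrl, viewer
import cv2, pickle
o=ctrl.get_obs();print({k:o[k] for k in ['time_s','ee_pos','eef_rot','grip_width','force']})
d={}
for n in ['top','side','wrist']:
    c=viewer.camera(n);d[n]=c;cv2.imwrite(f'pics/{n}0.png',c['img'][:,:,::-1])
    print(n,c['fx'],c['rvec'],c['tvec'],c['distortion'])
pickle.dump(d,open('c0.pkl','wb'))
E
```

```text
{'time_s': 0.0, 'ee_pos': array([0.17019937, 0.52272494, 0.20489615]), 'eef_rot': array([-1.64060683,  1.56963111, -1.95542138]), 'grip_width': 0.09431823471051705, 'force': array([-0.28468618,  0.82398619,  0.14099273])}
top 352.3461035548413 [ 2.1379534  -2.09966117  0.17425201] [0.03177768 0.51615856 0.77261775] [-0.00306212  0.          0.          0.          0.        ]
side 374.38132913219215 [ 2.10716821 -0.53994468  0.30503184] [-0.43822299  0.20339289  0.71094   ] [-0.05264369  0.          0.          0.          0.        ]
wrist 333.8350418257699 [-2.34767558 -1.70129409 -0.24306656] [-0.55065001 -0.02961738  0.3926926 ] [-0.00388079  0.          0.          0.          0.        ]
```

```bash
ls; ls pics
```

```text
c0.pkl
pics
side0.png
top0.png
wrist0.png
```

View pics/top0.png

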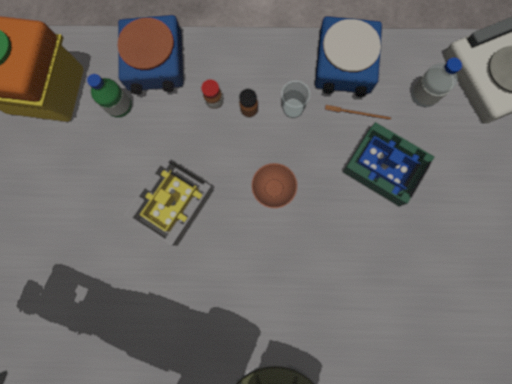

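View pics/side0.png

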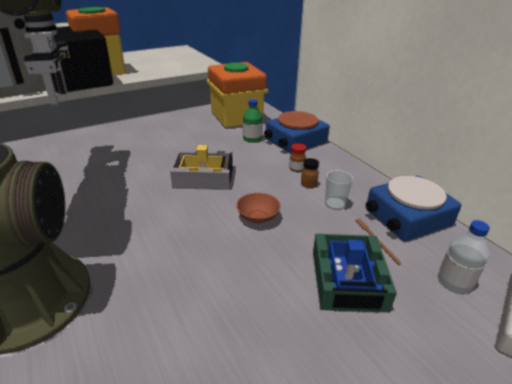

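View pics/wrist0.png

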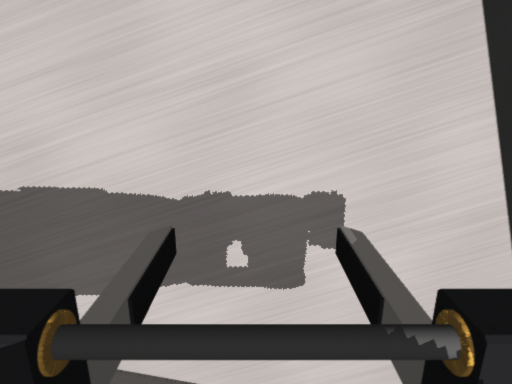

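```bash
cat > h.py <<'E'
import numpy as np, cv2
def K(c): return np.array([[c['fx'],0,c['cx']],[0,c['fy'],c['cy']],[0,0,1.]])
def proj(c,P): return cv2.projectPoints(np.array(P,float).reshape(-1,1,3),np.array(c['rvec']),np.array(c['tvec']),K(c),np.array(c['distortion']))[0].reshape(-1,2)
def ray(c,uv):
    p=cv2.undistortPoints(np.array(uv,float).reshape(-1,1,2),K(c),np.array(c['distortion'])).reshape(-1,2)
    R=cv2.Rodrigues(np.array(c['rvec']))[0]
    d=np.c_[p,np.ones(len(p))]@R; o=-R.T@np.array(c['tvec']); return o,d
def plane(c,uv,z):
    o,d=ray(c,uv); return o+d*((z-o[2])/d[:,2])[:,None]
def crop(c,x0,y0,x1,y1,s,fn):
    im=c['img'][y0:y1,x0:x1,::-1]; cv2.imwrite(fn,cv2.resize(im,None,fx=s,fy=s,interpolation=cv2.INTER_CUBIC))
E
python3 - <<'E'
import pickle; from h import *
d=pickle.load(open('c0.pkl','rb'))
crop(d['top'],125,150,225,250,6,'pics/top0z.png')
crop(d['side'],160,130,250,200,8,'pics/side0z.png')
for n in d: print(n,ray(d[n],[[256,192]])[0], proj(d[n],[[.17,.523,.205],[0,0,0]]))
E
```

```text
top [0.3680447  0.0258971  0.85336985] [[-21.03803073 364.76370203]
 [275.61554979 425.392632  ]]
side [ 0.14416117 -0.62786901  0.569071  ] [[ 58.74798849  99.1819334 ]
 [ 24.18879196 297.89330752]]
wrist [0.0935051  0.5494402  0.38428164] [[ 253.73591049  238.02151227]
 [-209.04504641  166.63672339]]
```

View pics/top0z.png

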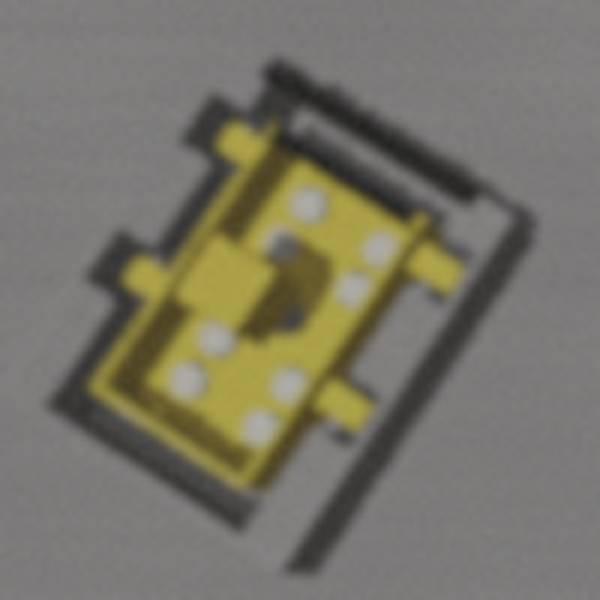

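View pics/side0z.png

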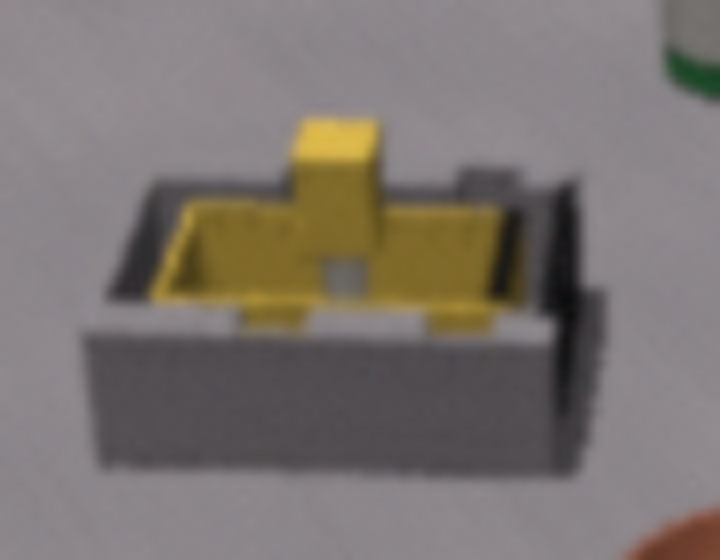

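```bash
python3 - <<'E'
import pickle; from h import *
d=pickle.load(open('c0.pkl','rb'));c=d['top']
f=lambda a:(np.array(a,float)+.5)/6-.5+[125,150]
print(plane(c,f([[225,281]]),.097))
P=plane(c,f([[252,490],[425,212],[90,388],[275,130]]),.05)
print(P, np.degrees(np.arctan2(*(P[1]-P[0])[[1,0]])),np.degrees(np.arctan2(*(P[3]-P[2])[[1,0]])),P.mean(0))
s=d['side']; g=lambda a:(np.array(a,float)+.5)/8-.5+[160,130]
print('side',plane(s,g([[338,140]]),.097))
from station import ctrl
from scipy.spatial.transform import Rotation as R
print(R.from_euler('xyz',ctrl.get_obs()['eef_rot']).as_matrix().round(3))
E
```

```text
[[0.48923918 0.25641946 0.097     ]]
[[0.41654637 0.25478155 0.05      ]
 [0.52524245 0.19455778 0.05      ]
 [0.45431086 0.31988656 0.05      ]
 [0.55701562 0.255275   0.05      ]] -28.988932551450276 -32.17399623092782 [0.48827882 0.25612522 0.05      ]
side [[0.48949219 0.25269974 0.097     ]]
[[-0.     0.31   0.951]
 [-0.001  0.951 -0.31 ]
 [-1.    -0.001 -0.   ]]
```

play_rows(
  deltas=[
    [[0,-8,20,0,0,0,60],[0,-16,40,0,0,0,60],[0,-18,45,0,0,0,60],[0,-18,45,0,0,0,60],[0,-18,45,0,0,0,60],[0,-18,45,0,0,0,60],[0,-18,45,0,0,0,60],[0,-18,45,0,0,0,60],[0,-15,36,0,0,0,60],[0,-9,20,0,0,0,60]],
  ],
)

```text
time_s: 1.15
ee_pos: [0.4908, 0.2529, 0.2051]
eef_rot: [-2.009, 1.57, -2.326]
force: [-0.5, 1.0, 0.5]
grip_width: 0.0605
```

play_rows(
  deltas=[
    [[0,0,0,-0.1,0,0,60],[0,0,0,-0.14,0,0,60],[0,0,0,-0.14,0,0,60],[0,0,0,-0.14,0,0,60],[0,0,0,-0.14,0,0,60],[0,0,0,-0.14,0,0,60],[0,0,0,-0.14,0,0,60],[0,0,0,-0.14,0,0,60],[0,0,0,-0.14,0,0,60],[0,0,0,-0.126,0,0,60]],
  ],
)

```text
time_s: 2.15
ee_pos: [0.4889, 0.2551, 0.2052]
eef_rot: [2.482, 1.57, -2.765]
force: [0.1, 0.8, 0.6]
grip_width: 0.0596
```

```bash
python3 - <<'E'
from station import ctrl, viewer
import cv2, pickle
from h import *
from scipy.spatial.transform import Rotation as R
c=viewer.camera('wrist');pickle.dump(c,open('c1.pkl','wb'))
cv2.imwrite('pics/w1.png',c['img'][:,:,::-1])
o=ctrl.get_obs();print(o['time_s'],o['ee_pos'],o['qpos'],o['grip_width'],o['force'])
print(R.from_euler('xyz',o['eef_rot']).as_matrix().round(3))
print(proj(c,[o['ee_pos'],[.489,.255,.097]]))
E
```

```text
2.2 [0.48894054 0.25503926 0.20520502] [ 4.14384689e-01  3.03658237e-01  1.51669101e+00 -2.56598354e-05
  1.32173739e+00 -2.20055726e+00] 0.06021096053036678 [ 1.27151108 -1.28124109 -0.43019605]
[[-0.    -0.864  0.503]
 [-0.     0.503  0.864]
 [-1.     0.    -0.   ]]
[[257.30977779 237.89111366]
 [256.55840108 187.77704405]]
```

View pics/w1.png

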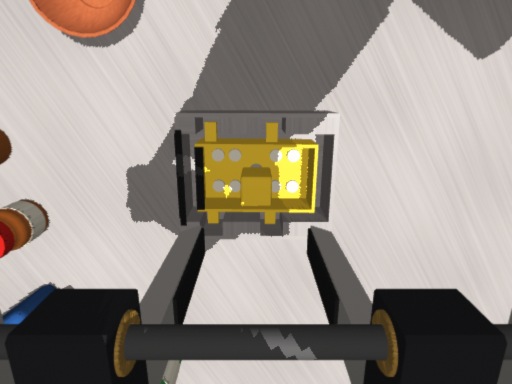

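```bash
python3 - <<'E'
import pickle; from h import *
c=pickle.load(open('c1.pkl','rb'))
crop(c,165,100,350,245,4,'pics/w1z.png')
E
```

```text
(no output)
```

View pics/w1z.png

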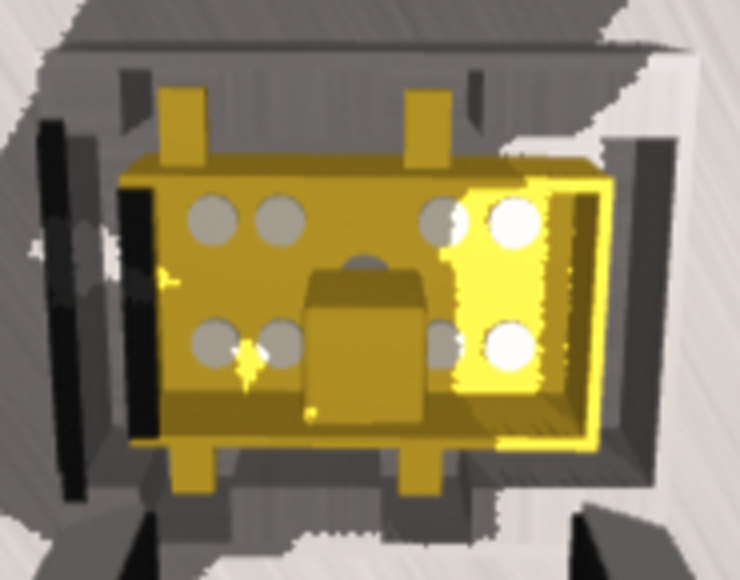

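```bash
python3 - <<'E'
import pickle; from h import *
from scipy.spatial.transform import Rotation as R
c=pickle.load(open('c1.pkl','rb'))
f=lambda a:(np.array(a,float)+.5)/4-.5+[165,100]
T=np.array([.489,.255]); a=np.radians(-30.2); A=np.array([[np.cos(a),np.sin(a)],[-np.sin(a),np.cos(a)]])
def show(n,p,z):
    P=plane(c,f(p),z)[:,:2]; print(n); print(np.c_[P*1000,((P-T)@A.T)*1000].round(1)); return P
o,_=ray(c,[[0,0]]); print('cam',((o[:2]-T)@A.T)*1000,o[2])
g=show('grip',[[304,308],[423,308],[422,424],[304,424]],.097);print(g.mean(0),np.degrees(np.arctan2(*(g[0]-g[1])[::-1])),np.degrees(np.arctan2(*(g[3]-g[2])[::-1])))
t=show('tray',[[120,190],[612,180],[598,450],[130,443]],.05);print(t.mean(0),np.degrees(np.arctan2(*(t[0]-t[1])[::-1])),np.degrees(np.arctan2(*(t[3]-t[2])[::-1])))
show('base',[[677,140],[655,487],[68,135],[85,487],[50,45],[690,50]],.055)
E
```

```text
cam [  0.33618286 -80.71739983] 0.38455329437194935
grip
[[495.9 239.   14.  -10.4]
 [473.2 252.4 -12.3 -10.2]
 [487.  275.8 -12.2  17. ]
 [510.  262.1  14.6  16.7]]
[0.4915438  0.25731819] -30.71052088191693 -30.712265293464014
tray
[[527.5 198.1  61.9 -29.8]
 [420.  259.  -61.7 -31.2]
 [456.7 320.8 -61.1  40.6]
 [562.6 255.6  63.3  37.6]]
[0.4916705  0.25841106] -29.54194187361173 -31.621294987135
base
[[402.2 257.4 -76.3 -41.6]
 [448.4 335.7 -75.6  49.3]
 [529.8 180.2  72.9 -44.2]
 [577.9 258.8  74.9  48. ]
 [521.4 160.2  75.7 -65.6]
 [389.7 239.8 -78.2 -63.1]]
```

play_rows(
  deltas=[
    [[10,0,2,0.01,0,0,60],[20,0,0,0,0,0,60],[25,0,0,0,0,0,60],[25,0,0,0,0,0,60],[20,0,0,0,0,0,60],[15,0,0,0,0,0,60],[12,0,0,0,0,0,60],[8,0,0,0,0,0,60],[7,0,0,0,0,0,60],[0,0,0,0,0,0,60]],
  ],
)

```text
time_s: 3.2
ee_pos: [0.4898, 0.2567, 0.0628]
eef_rot: [2.575, 1.57, -2.688]
force: [0.2, 0.1, -0.3]
grip_width: 0.06
```

```bash
python3 - <<'E'
from station import ctrl, viewer
import cv2, pickle
from h import *
d={n:viewer.camera(n) for n in ['wrist','side']};pickle.dump(d,open('c2.pkl','wb'))
crop(d['wrist'],130,100,390,295,3,'pics/w2.png');crop(d['side'],140,80,260,200,5,'pics/s2.png')
E
```

```text
(no output)
```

View pics/w2.png

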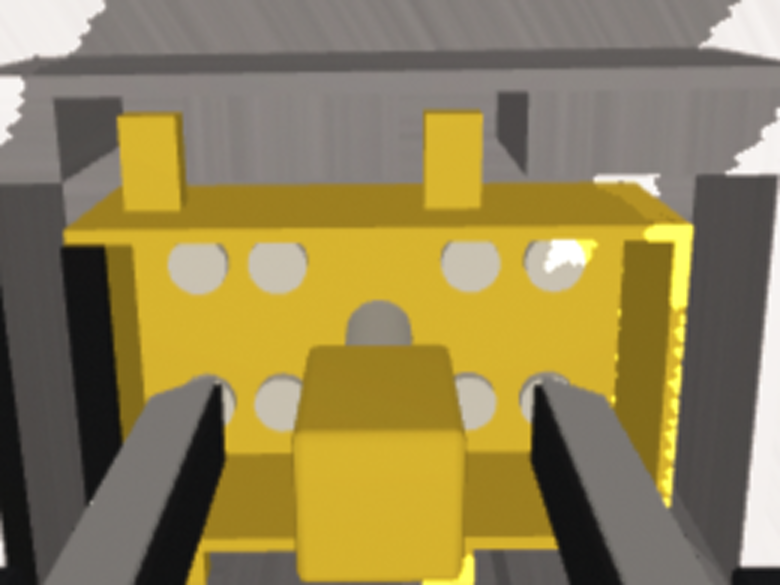

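View pics/s2.png

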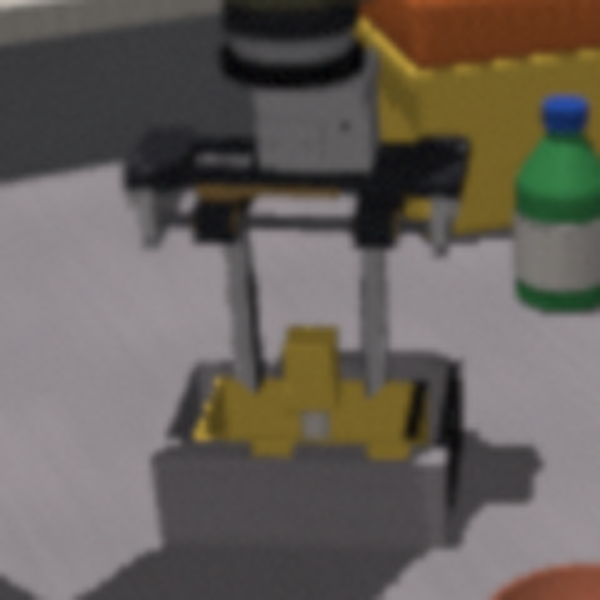

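The grip block (zoom px 297–465) sits between the fingers (222 and 532), centred to under 1 mm. I'll close on it.

play_rows(
  deltas=[
    [[0,0,0,0,0,0,40],[0,0,0,0,0,0,32],[0,0,0,0,0,0,20],[0,0,0,0,0,0,20],[0,0,0,0,0,0,20],[0,0,0,0,0,0,20],[0,0,0,0,0,0,20],[0,0,0,0,0,0,20]],
  ],
  grip_force=35,
)

```text
time_s: 4.1
ee_pos: [0.49, 0.2569, 0.0636]
eef_rot: [-0.077, 1.571, 0.944]
force: [-1.6, -0.1, 3.4]
grip_width: 0.0279
```

play_rows(
  deltas=[
    [[-3,0,0,0,0,0,20],[-5,0,0,0,0,0,20],[-8,0,0,0,0,0,20],[-8,0,0,0,0,0,20],[-8,0,0,0,0,0,20],[-8,0,0,0,0,0,20],[0,0,0,0,0,0,20]],
  ],
)

```text
time_s: 4.8
ee_pos: [0.4906, 0.2571, 0.1049]
eef_rot: [-0.602, 1.569, 0.42]
force: [-0.3, -0.8, -1.7]
grip_width: 0.0277
```

play_rows(
  deltas=[
    [[-8,0,0,0,0,0,20],[-10,0,0,0,0,0,20],[-12,0,0,0,0,0,20],[-12,0,0,0,0,0,20],[-12,0,0,0,0,0,20],[-10,0,0,0,0,0,20],[-6,0,0,0,0,0,20],[0,0,0,0,0,0,20]],
  ],
)

```text
time_s: 5.6
ee_pos: [0.4903, 0.2569, 0.1743]
eef_rot: [-0.637, 1.57, 0.384]
force: [-0.1, -0.9, -1.6]
grip_width: 0.028
```

```bash
python3 - <<'E'
from station import ctrl, viewer
import cv2, pickle
from h import *
d={n:viewer.camera(n) for n in ['wrist','side']};pickle.dump(d,open('c3.pkl','wb'))
cv2.imwrite('pics/w3.png',d['wrist']['img'][:,:,::-1]);crop(d['side'],140,80,260,200,5,'pics/s3.png')
o=ctrl.get_obs();print(o['ee_pos'],o['qpos'],o['grip_width'],o['force'],o['moment'])
E
```

```text
[0.48990583 0.25674762 0.17310295] [ 4.16509518e-01  3.35001834e-01  1.55212780e+00 -1.63736149e-05
  1.25499026e+00 -2.17546065e+00] 0.027783972123323047 [-0.79722238  0.0643625  -2.32469793] [0.05119701 0.0844041  0.03064451]
```

View pics/w3.png

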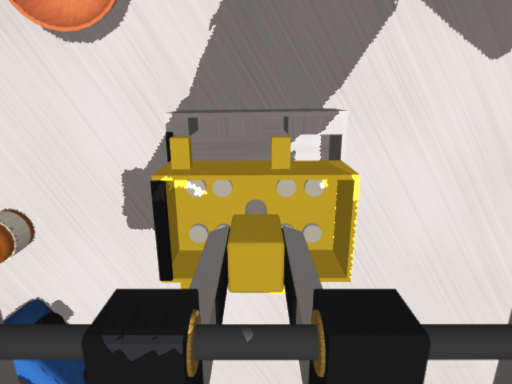

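View pics/s3.png

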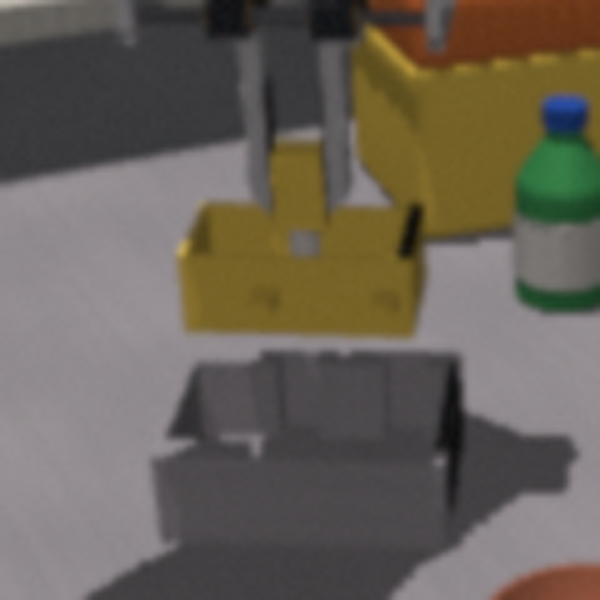

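play_rows(
  deltas=[
    [[0,0,0,0.06,0,0,20],[0,0,0,0.1,0,0,20],[0,0,0,0.14,0,0,20],[0,0,0,0.14,0,0,20],[0,0,0,0.14,0,0,20],[0,0,0,0.14,0,0,20],[0,0,0,0.14,0,0,20],[0,0,0,0.14,0,0,20],[0,0,0,0.14,0,0,20],[0,0,0,0.14,0,0,20]],
  ],
)

```text
time_s: 6.7
ee_pos: [0.4898, 0.2567, 0.1727]
eef_rot: [-2.461, 1.57, -2.726]
force: [-0.4, 0.5, -0.9]
grip_width: 0.0276
```

play_rows(
  deltas=[
    [[0,0,0,0.14,0,0,20],[0,0,0,0.14,0,0,20],[0,0,0,0.14,0,0,20],[0,0,0,0.14,0,0,20],[0,0,0,0.14,0,0,20],[0,0,0,0.14,0,0,20],[0,0,0,0.14,0,0,20],[0,0,0,0.14,0,0,20],[0,0,0,0.14,0,0,20],[0,0,0,0.14,0,0,20]],
  ],
)

```text
time_s: 7.7
ee_pos: [0.4898, 0.2567, 0.1727]
eef_rot: [-1.048, 1.57, -2.712]
force: [-0.2, 1.0, -2.7]
grip_width: 0.0279
```

play_rows(
  deltas=[
    [[0,0,0,0.14,0,0,20],[0,0,0,0.14,0,0,20],[0,0,0,0.1,0,0,20],[0,0,0,0.06,0,0,20],[0,0,0,0.0216,0,0,20],[0,0,0,0,0,0,20],[0,0,0,0,0,0,20]],
  ],
)

```text
time_s: 8.4
ee_pos: [0.49, 0.2568, 0.1732]
eef_rot: [-0.518, 1.57, -2.637]
force: [-0.0, -0.2, -1.1]
grip_width: 0.0279
```

```bash
python3 - <<'E'
from station import ctrl, viewer
import cv2, pickle
from h import *
from scipy.spatial.transform import Rotation as R
d={n:viewer.camera(n) for n in ['wrist','side','top']};pickle.dump(d,open('c4.pkl','wb'))
crop(d['wrist'],130,90,390,285,3,'pics/w4.png');crop(d['side'],140,80,260,200,5,'pics/s4.png');crop(d['top'],115,140,235,240,6,'pics/t4.png')
o=ctrl.get_obs();print(o['time_s'],o['ee_pos'],o['qpos'],o['grip_width'],o['force'],o['moment'])
M=R.from_euler('xyz',o['eef_rot']).as_matrix();print(M.round(3),np.degrees(np.arctan2(M[1,1],M[0,1])))
E
```

```text
8.55 [0.49003082 0.25680493 0.17337768] [ 4.16521318e-01  3.34806766e-01  1.55172287e+00 -3.45400476e-05
  1.25518637e+00  9.65357801e-01] 0.02798539514988127 [-0.80319771  0.26795761 -2.26235072] [-0.09678949  0.13676036 -0.08892729]
[[-0.     0.853 -0.522]
 [-0.    -0.522 -0.853]
 [-1.    -0.     0.   ]] -31.44539989621677
```

View pics/w4.png

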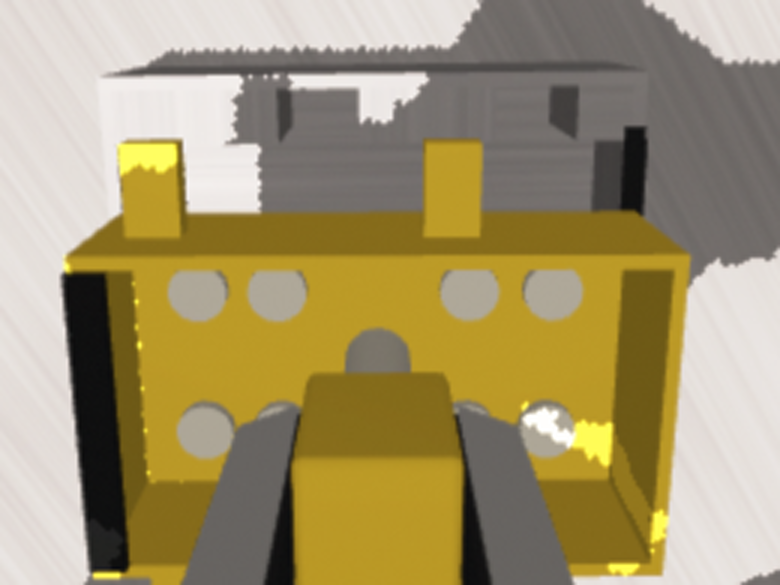

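View pics/s4.png

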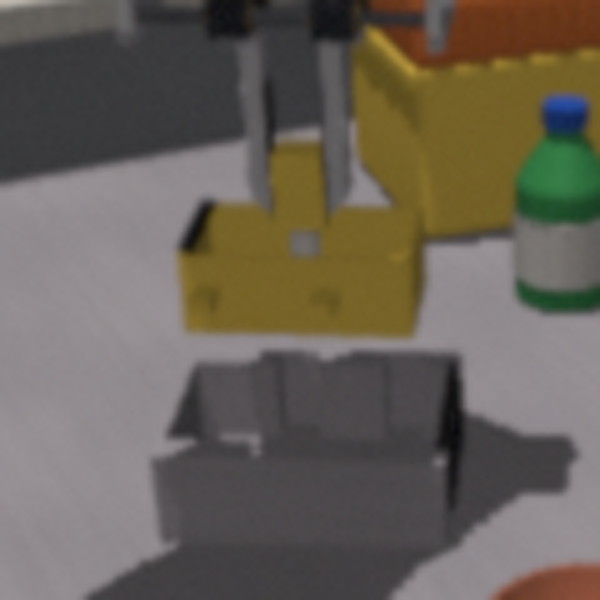

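View pics/t4.png

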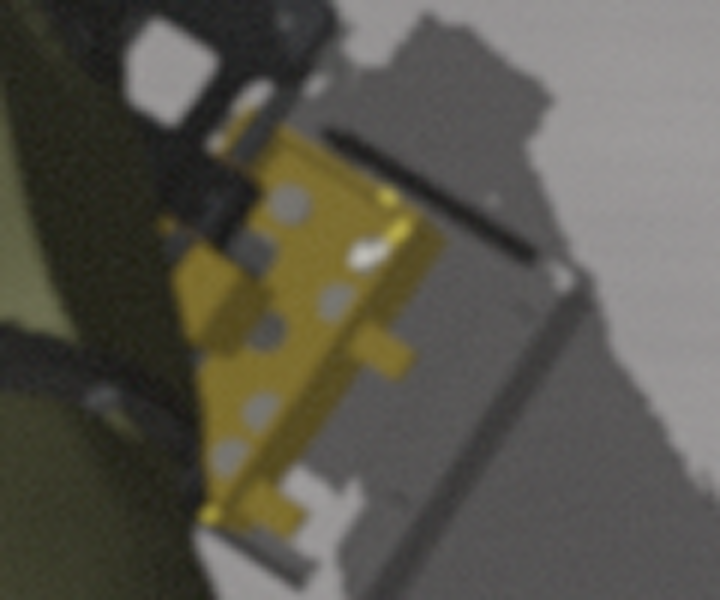

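```bash
python3 - <<'E'
import pickle; from h import *
d=pickle.load(open('c4.pkl','rb'));c=d['wrist']
f=lambda a:(np.array(a,float)+.5)/3-.5+[130,90]
T=np.array([.490,.2568]); a=np.radians(-30.8); A=np.array([[np.cos(a),np.sin(a)],[-np.sin(a),np.cos(a)]])
def show(n,p,z,c=c,f=f):
    P=plane(c,f(p),z)[:,:2]; print(n); print((((P-T)@A.T)*1000).round(1)); return P
t=show('tray',[[65,262],[690,257],[663,573],[90,568]],.160)
print((A@(t.mean(0)-T))*1000)
for i,j in ((1,0),(2,3)): print(np.degrees(np.arctan2(*(t[i]-t[j])[::-1])))
b=show('base outer corners, channel edges',[[103,76],[645,72],[278,88],[359,90],[550,86],[594,140],[623,140]],.055)
print(np.degrees(np.arctan2(*(b[1]-b[0])[::-1])))
g=lambda a:(np.array(a,float)+.5)/6-.5+[115,140]
b=show('top cam: outer corner right, long edge',[[583,285],[378,590],[550,280]],.055,d['top'],g)
print(np.degrees(np.arctan2(*(b[0]-b[1])[::-1])))
E
```

```text
tray
[[-60.7  37.2]
 [ 62.9  36.7]
 [ 62.4 -34. ]
 [-62.2 -31.2]]
[0.63864116 2.19958418]
-31.047804855464616
-32.07977485757447
base outer corners, channel edges
[[-78.1  67. ]
 [ 79.1  66.1]
 [-27.5  62.9]
 [ -3.9  62.1]
 [ 51.7  62.5]
 [ 65.2  46.7]
 [ 73.8  46.6]]
-31.109370815650948
top cam: outer corner right, long edge
[[ 77.5 -71.9]
 [-60.8 -70.4]
 [ 72.5 -60. ]]
-31.40556791076798
```

play_rows(
  deltas=[
    [[5,0,0,0,0,0,20],[10,0,0,0,0,0,20],[12,0,0,0,0,0,20],[12,0,0,0,0,0,20],[12,0,0,0,0,0,20],[10,0,0,0,0,0,20],[6,0,0,0,0,0,20],[4,0,0,0,0,0,20],[2,0,0,0,0,0,20],[0,0,0,0,0,0,20]],
  ],
)

```text
time_s: 9.55
ee_pos: [0.4901, 0.2569, 0.1005]
eef_rot: [2.494, 1.571, 0.373]
force: [0.1, 0.3, -2.0]
grip_width: 0.0279
```

```bash
python3 - <<'E'
from station import ctrl, viewer
import cv2, pickle
from h import *
d={n:viewer.camera(n) for n in ['wrist','side']};pickle.dump(d,open('c5.pkl','wb'))
crop(d['wrist'],130,90,390,285,3,'pics/w5.png');crop(d['side'],140,80,260,200,5,'pics/s5.png')
for i in range(1):
  o=ctrl.get_obs();print(o['time_s'],o['ee_pos'],o['force'],o['moment'])
E
```

```text
9.65 [0.49023132 0.25691635 0.10082895] [-0.16731329 -0.05445963 -2.80662077] [-0.0445134   0.11773662  0.02019064]
```

View pics/w5.png

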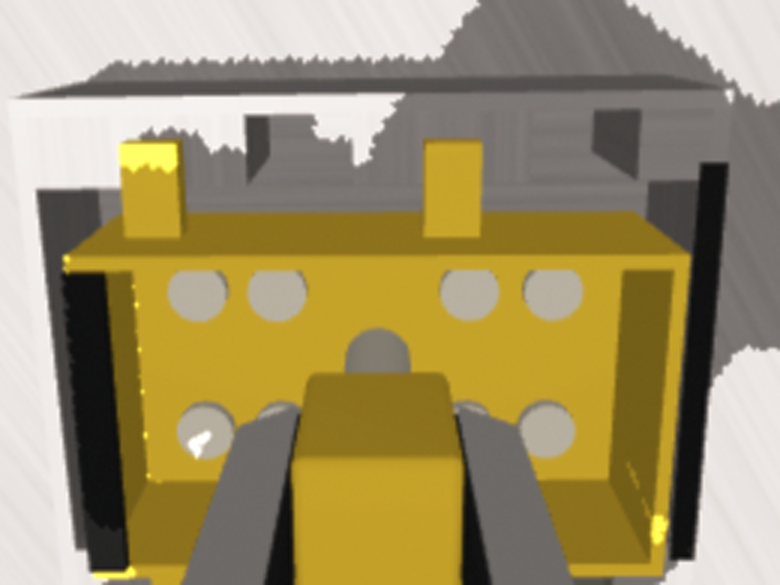

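View pics/s5.png

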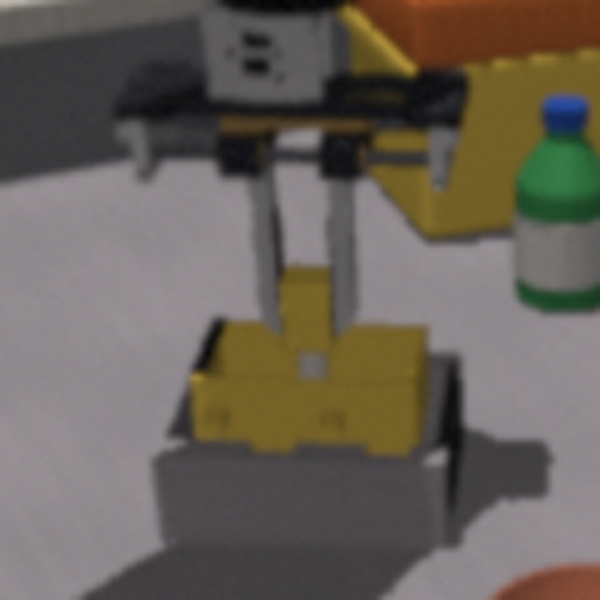

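Both visible lugs (zoom px 120–182 and 425–482) are over ledge, clear of the channels at about 247–330 and 593–640. I'll lower the last few millimetres slowly.

play_rows(
  deltas=[
    [[2,0,0,0,0,0,20],[1.5,0,0,0,0,0,20],[1,0,0,0,0,0,20],[1,0,0,0,0,0,20],[0,0,0,0,0,0,20]],
  ],
)

```text
time_s: 10.15
ee_pos: [0.49, 0.2568, 0.0948]
eef_rot: [-0.72, 1.571, -2.84]
force: [-0.5, 0.5, -1.9]
grip_width: 0.0278
```

play_rows(
  deltas=[
    [[0.5,0,0,0,0,0,20],[0.5,0,0,0,0,0,20],[0,0,0,0,0,0,20],[0,0,0,0,0,0,20]],
  ],
)

```text
time_s: 10.55
ee_pos: [0.49, 0.2568, 0.0939]
eef_rot: [-0.264, 1.571, -2.384]
force: [-0.0, 0.3, -2.0]
grip_width: 0.028
```

play_rows(
  deltas=[
    [[0.5,0,0,0,0,0,20],[0.5,0,0,0,0,0,20],[0,0,0,0,0,0,20],[0,0,0,0,0,0,20]],
  ],
)

```text
time_s: 10.95
ee_pos: [0.4901, 0.2569, 0.0936]
eef_rot: [2.555, 1.57, 0.435]
force: [-2.7, -1.5, 5.0]
grip_width: 0.0281
```

```bash
python3 - <<'E'
from station import ctrl, viewer
for i in range(4):
  viewer.camera('side');o=ctrl.get_obs();print(o['time_s'],o['ee_pos'][2],o['force'],o['moment'])
E
```

```text
11.0 0.0935530849112545 [-3.20298554 -1.78573014  5.85921432] [-0.30635961  0.74608237 -0.00939239]
11.05 0.09355282014012023 [-2.81244596 -1.91957285  4.83997463] [-0.30532091  0.70610919 -0.02686137]
11.1 0.09355724967806331 [-2.34485191 -1.14783229  5.51609688] [-0.34850882  0.68146654  0.02441098]
11.15 0.09354695752250877 [-2.61169239 -0.9217927   5.64762225] [-0.22900351  0.70682241  0.00798466]
```

play_rows(
  deltas=[
    [[-0.3,0,0,0,0,0,20],[0,0,0,0,0,0,29],[0,0,0,0,0,0,34],[0,0,0,0,0,0,42],[0,0,0,0,0,0,55],[0,0,0,0,0,0,60],[0,0,0,0,0,0,60]],
  ],
)

```text
time_s: 11.85
ee_pos: [0.4901, 0.2568, 0.0932]
eef_rot: [0.402, 1.571, -1.719]
force: [-0.1, 0.0, 0.4]
grip_width: 0.0592
```

play_rows(
  deltas=[
    [[-5,0,0,0,0,0,60],[-10,0,0,0,0,0,60],[-20,0,0,0,0,0,60],[-25,0,0,0,0,0,60],[-25,0,0,0,0,0,60],[-20,0,0,0,0,0,60],[-10,0,0,0,0,0,60],[-5,0,0,0,0,0,60],[0,0,0,0,0,0,60]],
  ],
)

```text
time_s: 12.75
ee_pos: [0.4901, 0.2568, 0.2134]
eef_rot: [2.618, 1.571, 0.498]
force: [0.6, -0.6, -0.4]
grip_width: 0.0605
```

```bash
python3 - <<'E'
from station import ctrl, viewer
import cv2, pickle
from h import *
d={n:viewer.camera(n) for n in ['wrist','side','top']};pickle.dump(d,open('c6.pkl','wb'))
crop(d['wrist'],130,90,390,285,3,'pics/w6.png');crop(d['side'],140,80,260,200,5,'pics/s6.png');cv2.imwrite('pics/t6.png',d['top']['img'][:,:,::-1])
o=ctrl.get_obs();print(o['time_s'],o['ee_pos'],o['force'],o['moment'])
E
```

```text
12.9 [0.48974388 0.25670861 0.21228868] [-0.2972374  -0.58557101  0.6574925 ] [-0.03744263  0.12328333  0.04000766]
```

View pics/w6.png

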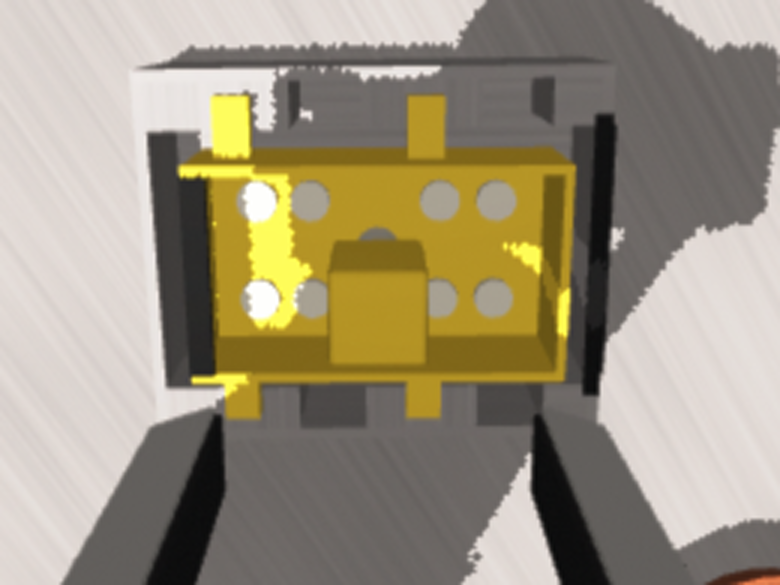

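View pics/s6.png

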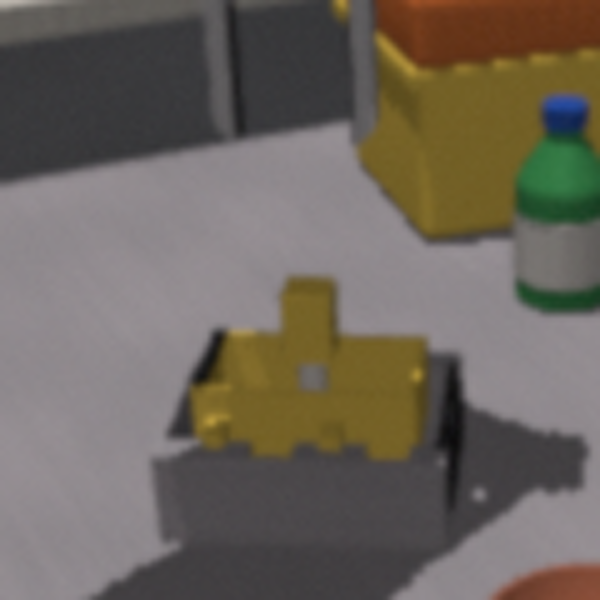

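View pics/t6.png

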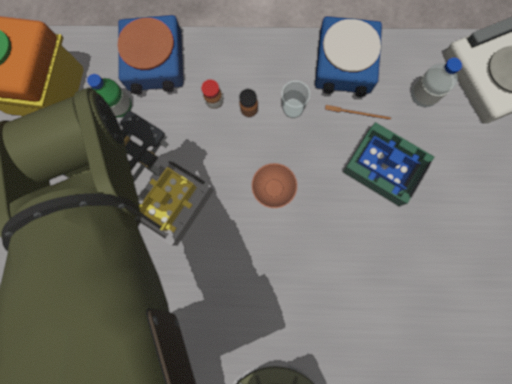

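```bash
python3 - <<'E'
import pickle; from h import *
d=pickle.load(open('c6.pkl','rb'));d0=pickle.load(open('c0.pkl','rb'))
crop(d['side'],165,125,245,195,9,'pics/s6z.png')
def tri(c1,p1,c2,p2):
    u=lambda c,p:cv2.undistortPoints(np.array([[p]],float),K(c),np.array(c['distortion'])).reshape(2,1)
    M=lambda c:np.c_[cv2.Rodrigues(np.array(c['rvec']))[0],np.array(c['tvec'])]
    X=cv2.triangulatePoints(M(c1),M(c2),u(c1,p1),u(c2,p2)); return (X[:3]/X[3]).ravel()
f=lambda a:tuple((np.array(a,float)+.5)/3-.5+[130,90])
g=lambda a:tuple((np.array(a,float)+.5)/5-.5+[140,80])
print('grip top',tri(d['wrist'],f([378,316]),d['side'],g([309,285])))
for z in(.1,.127): print(z,plane(d['wrist'],[f([378,316])],z),plane(d['side'],[g([309,285])],z))
t=plane(d['wrist'],[f(p) for p in [[180,168],[574,165],[565,383],[192,380]]],.08);print(t,t.mean(0))
h=lambda a:np.array(a)
for r in [(300,120,460,220)]:
    x0,y0,x1,y1=330,115,445,215
    print('blue diff',np.abs(d['top']['img'][y0:y1,x0:x1].astype(int)-d0['top']['img'][y0:y1,x0:x1]).mean())
E
```

```text
grip top [0.49234078 0.25853378 0.12583773]
0.1 [[0.48806861 0.25186263 0.1       ]] [[0.51278994 0.31013166 0.1       ]]
0.127 [[0.49237546 0.25889715 0.127     ]] [[0.49157145 0.2561398  0.127     ]]
[[0.45748519 0.32036016 0.08      ]
 [0.5629266  0.2565772  0.08      ]
 [0.52570394 0.19412547 0.08      ]
 [0.42049118 0.26012624 0.08      ]] [0.49165173 0.25779727 0.08      ]
blue diff 22.08214492753623
```

View pics/s6z.png

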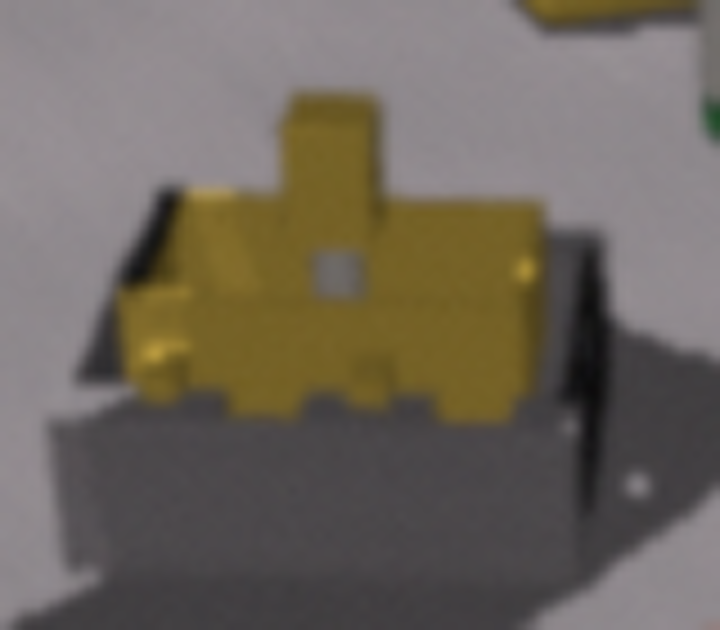

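The grip top triangulates to z = 0.126 m, against 0.127 m expected, so the tray is on the ledges. The blue-region image difference of 22 is larger than it should be, so I'm checking that before handing in.

```bash
python3 - <<'E'
import pickle; from h import *
d=pickle.load(open('c6.pkl','rb'));d0=pickle.load(open('c0.pkl','rb'))
for n,(x0,y0,x1,y1) in {'top':(330,115,445,215),'side':(300,225,400,315)}.items():
  for q in(d0,d):
    im=q[n]['img'][y0:y1,x0:x1].astype(int); m=(im[...,2]>im[...,0]+40)&(im[...,2]>im[...,1]+30)
    ys,xs=np.nonzero(m); print(n,m.sum(),xs.mean()+x0,ys.mean()+y0,im.mean((0,1)))
  print('corr',np.corrcoef(d0[n]['img'][y0:y1,x0:x1].ravel(),d[n]['img'][y0:y1,x0:x1].ravel())[0,1], q[n]['rvec']-d0[n]['rvec'])
E
```

```text
top 1282 387.408736349454 162.091263650546 [ 93.79765217  99.54321739 104.25321739]
top 1508 387.82559681697614 161.71883289124668 [114.80965217 121.81356522 127.21573913]
corr 0.9985661558070044 [0. 0. 0.]
side 1628 351.71068796068795 263.15356265356263 [72.46744444 80.94733333 89.41944444]
side 1635 351.66605504587153 263.20183486238534 [74.21344444 82.84222222 91.49422222]
corr 0.9994965760776064 [0. 0. 0.]
```

The difference is only exposure: correlation is above 0.998 and the blue centroid is unchanged. Handing in.

```bash
python3 -c "
from station import hand_in
print(hand_in())"
```

```text
the job is handed in; nothing more can be done
None
```

I lifted the yellow tray straight out by its square grip, turned it 180° above the base and lowered it slowly. I let go only after the wrist force showed contact: vertical force went from about −2 N to +5.5 N, with the tool 30 mm above its nested height. I then backed straight up and handed in at about 13 s.

**Seating:** The last wrist picture shows the four lugs on the ledges, clear of the channels. The grip top triangulated to 126 mm, against 127 mm expected.

**Position:** The tray measured within about 2 mm of the base's centre, which is the calibration error.

**Base:** I saw no sign in the pictures that it moved, but I did not re-measure its final pose.

**Blue tray:** It did not move. A raw picture comparison first differed noticeably, by 22 grey levels. That was brightness only, as the pictures still correlate above 0.998 and the tray's centre shifted by less than 0.5 pixel.

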